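# Hold a heating block in the corner of its alignment fixture

### The job

Turn the latch knob on the alignment fixture clockwise (seen from above) until it clicks over and its arm stands clear of the pocket. Then set the tall heating block with six wells flat on the fixture's plate and press it into the corner, a long side flush against the long fence and an end flush against the short fence, touching both at once. The program finishes while the robot still holds the block there, pressed against both fences with a few newtons each, so that a colleague can fasten it; leave the low block and everything else where they are.

Things in the scene. Friction and masses are not known exactly. Their poses are not given: they have to be found in the camera images.
- fixture: alignment fixture (sizes in mm), fixed to the worktop: polished dark steel plate 130 (x) by 220 (y) by 10 thick. Origin: centre of its underside, on the worktop. x points to the long fence (roughly away from the robot), y to the latch knob (roughly left), z up; turned by up to 0.35 rad. The pocket is the corner between the fences. The block slides easily on plate and fences (friction about 0.15).
- fence_long: long aluminium fence on the fixture's plate, 12 (x) by 150 (y), 22 high above the plate, along its +x edge. Origin: centre of its underside (at x +59, y -25, z 10 from the fixture's origin). Its inner face looks to the fixture's -x, 53 from the fixture's origin. Rigid.
- fence_short: short aluminium fence on the plate, 85 (x) by 12 (y), 22 high above the plate, along its -y edge. Origin: centre of its underside (at x -7.5, y -104, z 10 from the fixture's origin). Its inner face looks to the fixture's +y, 98 from the fixture's origin. Rigid.
- corner (a point): inside corner of the pocket: where the two fences' inner faces meet the top of the plate (x +53, y -98, z 10 from the fixture's origin); axes as the fixture's. With the tall block home in the corner, the middle of its underside stands at x -23, y +38, z 0 from here.
- latch (a joint): turn latch, rad: 0 = its arm lies over the pocket, grows clockwise seen from above, stops at 1.2 with the arm swung towards the robot, clear of the pocket. An over-centre spring resists (at most about 0.12 N m) up to halfway (0.6); past that it snaps on to 1.2 and stays there.
- latch_grip (a point): on the latch's upright turning axis, at the height to grip its black bar handle; fixed place x 0, y +65, z 56 from the fixture's origin. The bar is 12 wide (this point's x axis), 42 long (its y axis) and reaches from z = 32 mm up to z = 66 mm above the worktop. These axes turn with the latch. The arm, 16 wide, 113 long, top at z = 30 mm, points along -y. A hub of 32 diameter, top at z = 32 mm, lies under the bar.
- tall_block: the aluminium heating block to be handled: 46 (its x) by 76 (its y) by 60 tall, with two rows of three 12 mm wells in the top, 36 deep; 0.4 kg (varies by a quarter). Origin: centre of its underside; z up. Both ways round are alike. It stands on the worktop, left of the fixture. Grip it across its 46 mm width in the upper half, with the fingertips no lower than 28 above its underside, so that they stay above the 22 mm fences.
- low_block: spare aluminium block, not to be moved: 46 (x) by 76 (y) by 40 tall, with two wells of 27 mm. Origin: centre of its underside. It stands on the worktop left of the fixture, nearer to it or farther than the tall block.
- tube: sample tube with a yellow cap lying on the worktop, 17 by 106 by 16 high; bystander. Origin: centre of its underside.
- pen: marker pen lying on the worktop, 17 by 138 by 18 high; bystander. Origin: centre of its underside.
- dish: round clear dish, 62 diameter, 16 high; bystander. Origin: centre of its underside.
- tape: roll of tape lying flat, 69 diameter, 19 high; bystander. Origin: centre of its underside.

How it is judged:
On the way, in this order (a step that is already met when the one before it is completed fails the run):
1. the latch has clicked over, its arm clear of the pocket (value of joint latch above 1.05 rad), for 0.2 s.
2. the tall block is lifted clear of the worktop (height (world z) of tall_block above 0.02 m and contact force between the fingers and tall_block above 1.5 N), for 0.2 s.
At the end, for the whole second after the job is handed in: Latch over 1.05 rad; tall block at rest on the plate, home in the corner within 3 mm each way and square within 0.035 rad, tilted under 0.055 rad, pressing on each of the two fences with more than 1.5 N, the fingers still pressing on it with more than 1.5 N (value of joint latch above 1.05 rad and x of tall_block in the frame of corner between -0.026 and -0.02 m and y of tall_block in the frame of corner between 0.035 and 0.041 m and z of tall_block in the frame of corner between -0.003 and 0.003 m and angle between the y axis of tall_block and the y axis of fixture, either way round below 0.035 rad and angle between tall_block's own z axis and vertical below 0.055 rad and contact force between tall_block and fence_long above 1.5 N and contact force between tall_block and fence_short above 1.5 N and contact force between the fingers and tall_block above 1.5 N and linear speed of tall_block below 0.01 m/s); the arm keeps its last pose, push and grip.
It fails at once if the low two-well block is shifted by more than 20 mm (distance of low_block from where it was at the start of the episode above 0.02 m).
It fails at once if the lying sample tube is shifted by more than 30 mm (distance of tube from where it was at the start of the episode above 0.03 m).
It fails at once if the marker pen is shifted by more than 30 mm (distance of pen from where it was at the start of the episode above 0.03 m).
It fails at once if the dish is shifted by more than 30 mm (distance of dish from where it was at the start of the episode above 0.03 m).
It fails at once if the tape roll is shifted by more than 30 mm (distance of tape from where it was at the start of the episode above 0.03 m).
It also fails if it takes over 64 s, if anything falls off the work surface, if the arm or the gripper's body presses on something with over 40 N, if the wrist force passes 120 N, or if a joint passes its speed limit or range.

### The arm

A 6-joint arm with a two-finger parallel gripper is mounted at the origin on a cart in front of the work surface, level with it; the furniture and walls round the work are solid. World frame = base frame: x ahead of the robot, y to its left, z up, the work surface at z = 0. Lengths are in m, angles in rad, forces in N, time in s.
With the tool pointing down it reaches from about 0.35 to 0.85 m from the base axis. Payload 8.1 kg.
Tool frame: the origin (TCP) lies between the finger pads; the fingertips stand 11 mm ahead of it and the grasp point (between the pads) lies 8 mm behind it (tips_ahead is the z of the fingertips in the tool frame, in m); z points along the fingers, y is the line along which they close (so a half turn about z gives the same grasp; the last joint's range is limited). The gripper opens to 93 mm and grips with 3 to 60 N. Pads are 15 mm wide; open, the fingers measure 128 mm over their backs; the gripper's body (75 mm by 188 mm) begins 65 mm behind the grasp point.
Start: joints at [-0.085, 0.13, 1.488, -0, 1.523, -0.085], TCP at [0.6, 0, 0.203] pointing down, gripper open.
Joint ranges: [-2.96, 2.96], [-0.89, 2.26], [0.02, 2.5], [-1.34, 4.48], [0, 2.73], [-2.66, 2.66]. Speed limits (rad/s): [2.39, 2.39, 2.79, 3.14, 3.14, 3.14].

### API

Orientations are given as a rotation vector (axis times angle).
In Python, from plant import read_state, read_camera, close_job, tips_ahead gives the robot as it stands. The module is installed in compiled form; this text tells all that it offers.
- The arm moves only by the tool move_arm, never from a script. Its argument "plan" is a list of rows, each a list of 7 numbers: the turn, a rotation vector about the tool's x, y, z in units of 6 degrees (1.0 is 6 degrees), then the shift along the tool's x, y, z in units of 25 mm (1.0 is 25 mm), then the finger opening in mm, from 0 to 93. A call has exactly 10 rows; each row shifts and turns the commanded pose from where the row before left it, along the tool's axes as they then stand; what a row does not reach is not made up. A row lasts 1/10 s, in which the tool goes at most 50 mm and 8.59 degrees, less where a joint would pass 70% of its speed; a pose out of reach is approached as far as the arm can. A call is refused whole if a number of a shift passes 1 or a number of a turn 1, either way. A call with a gripper value outside its range is refused whole. The fingers move at their own pace and stop on an object; "force" is the grip in N (left out, the last holds). Time passes only in rows, so rows that do not move let the fingers close, or fill a call up. It gives the time, the measured TCP pose, the force, the opening and the grip force at its end, in the units of the state.
- read_state(): the state, without advancing time (a new reading comes with each control period).
- read_camera(name): name is "scene" or "side" or "wrist"; returns a dict with "frame" (420x560x3 uint8, red, green, blue), "z_map" (420x560 float32, m along the optical axis (not along the pixel's ray), 0 where there is no reading), "fx", "fy", "cx", "cy" (pixels), "rvec" (rotation vector, rad) and "tvec" (3), from world to camera coordinates, as OpenCV has them. Camera axes: x right, y down, z forward; pixel columns grow to the right and rows downward; lengths in m; the calibration is good to about 2 mm. A picture is of the moment at which its call begins.
- close_job(): hands the job in; it is judged then, once.
The state is a dict: "t": time; "q": joint angles; "dq": joint speeds; "joint_torque": joint torques, N m; "tool_pos": TCP position; "orientation": TCP orientation; "force": force on the tool from outside, world axes, zero at the start; "wrist_torque": the same for the moment, N m; "opening": finger opening in m; "gripper_force": force on a finger pad.
Only numpy, scipy, OpenCV 4.12 (cv2) and the standard library are available. Lean on these libraries where they do the work, as an engineer would, in place of code of your own. Each camera call takes 0.05 s, during which the arm holds its last target. There are 200 camera calls.

## Working session

There is one attempt and no reset: what is moved stays moved. The work goes in short steps, Python scripts to look and compute and a tool call to move; the robot and the scene stay as the last step left them, time stands still between calls to the robot, and variables do not carry over. Pictures are saved under pics/ and viewed, at most 10 in all, crops included, and the job is handed in when it is done.

Besides the shell and the picture viewer there is one more tool, called as name(argument=value, ...) on one line, values as JSON. move_arm: Moves the arm, as the interface text tells. Its arguments: {"type":"object","properties":{"plan":{"type":"array","items":{"type":"array","items":{"type":"number"}}},"force":{"type":"number"}},"required":["plan"]}

```bash
mkdir -p pics; cat > h.py <<'E'
import numpy as np, cv2
from plant import read_state, read_camera, close_job, tips_ahead
def cam(n):
    c=read_camera(n); R=cv2.Rodrigues(np.array(c['rvec'],float))[0]; c['R']=R; c['t']=np.array(c['tvec'],float).ravel(); return c
def pts(c):
    z=c['z_map']; v,u=np.indices(z.shape)
    P=np.stack([(u-c['cx'])/c['fx']*z,(v-c['cy'])/c['fy']*z,z],-1)
    W=(P-c['t'])@c['R']; W[z==0]=np.nan; return W
def ray(c,u,v,h):
    d=np.array([(u-c['cx'])/c['fx'],(v-c['cy'])/c['fy'],1])@c['R']; o=-c['t']@c['R']
    return o+d*(h-o[2])/d[2]
E
python3 - <<'E'
from h import *
for n in ['scene','side','wrist']:
    c=cam(n); cv2.imwrite(f'pics/{n}0.png',c['frame'][...,::-1]); np.savez(f'{n}0.npz',**{k:np.array(v) for k,v in c.items()})
    print(n,-c['t']@c['R'],c['R'][2],(c['z_map']==0).mean())
s=read_state();print(s,tips_ahead)
E
```

```text
scene [-0.39113132 -0.57952722  0.61527039] [ 0.7078591   0.55159875 -0.44121913] 0.003979591836734694
side [0.5197367  0.93307096 0.70966035] [-0.05270822 -0.79275054 -0.60726306] 0.004005102040816327
wrist [0.59829129 0.07072792 0.38509628] [-0.00162339 -0.2513844  -0.96788597] 0.006998299319727891
{'t': 0.15, 'q': array([-8.54115952e-02,  1.30947795e-01,  1.48903764e+00,  2.80176431e-06,
        1.52300198e+00, -8.54068774e-02]), 'dq': array([ 7.81915995e-04, -2.08711568e-03, -3.87267010e-03, -8.23528983e-05,
       -1.81766341e-03, -6.01155226e-05]), 'joint_torque': array([ 8.59073725e-05, -5.60473788e+01, -4.92333663e+01,  7.68201635e-02,
        3.05504061e-02, -1.41810942e-04]), 'tool_pos': array([5.99538718e-01, 5.59841118e-05, 2.02247595e-01]), 'orientation': array([-2.22069103e+00, -2.22068025e+00,  1.40754973e-03]), 'force': array([-0.13412095,  0.15242728,  0.326535  ]), 'wrist_torque': array([-0.02762334, -0.02107134, -0.0020239 ]), 'gripper_force': 0.0, 'opening': 0.09275862784319429} 0.011
```

View pics/scene0.png

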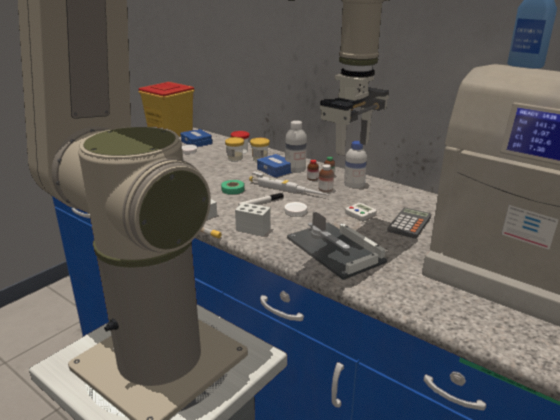

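View pics/side0.png

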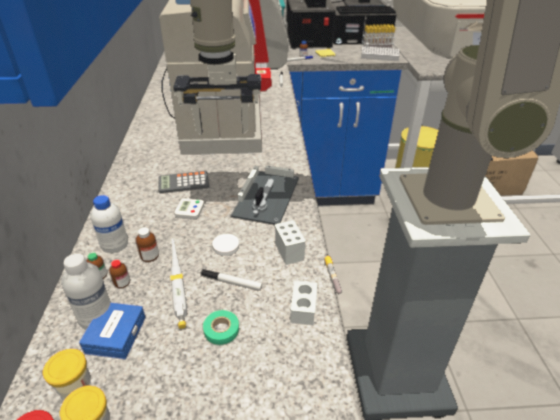

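The scene view shows the tall block at about (253,218), the fixture at (340,240) and the low block partly behind the arm at (208,208). The side view shows the tall block at (290,240), the low block at (304,300), and the fixture at (265,195) with the latch handle at (262,190). Next I'll make a top-down map from the depth images.

```bash
python3 - <<'E'
from h import *
S=2  # px per 1mm? 0.5 px/mm -> 1px=1mm
x0,x1,y0,y1=0.3,0.85,-0.4,0.4
for n in ['side','wrist','scene']:
    d=np.load(f'{n}0.npz'); c={k:d[k] for k in d.files}
    W=pts(c); m=(W[...,0]>x0)&(W[...,0]<x1)&(W[...,1]>y0)&(W[...,1]<y1)
    z=W[...,2]; zz=z[m&(abs(z)<0.01)]; print(n,m.sum(),np.median(zz),zz.std())
    for h in (0.06,0.04):
        k=m&(abs(z-h)<0.004); k=k.astype(np.uint8)
        nn,l,st,ce=cv2.connectedComponentsWithStats(k)
        for i in range(1,nn):
            if st[i,4]>40:
                P=W[l==i][:,:2]; r=cv2.minAreaRect((P*1000).astype(np.float32)); print(h,st[i,4],ce[i].round(),np.round(r[0],1),np.round(r[1],1),round(r[2],1))
    if n=='wrist': im=c['frame'][...,::-1]; cv2.imwrite('pics/w.png',im)
E
```

```text
side 52134 0.0016102460031390963 0.0017799676005262194
0.06 181 [219. 141.] [ 629.5 -244.7] [247.4  12.1] 0.7
0.06 454 [289. 234.] [451.  189.1] [47.3 80.4] 15.6
0.06 42 [118. 230.] [837.3 152.8] [41.4  9.5] 65.9
0.06 93 [146. 241.] [770.8 194.5] [41.8 30.4] 19.8
0.06 58 [116. 264.] [820.1 267.2] [18.5 18.9] 60.6
0.06 91 [ 96. 307.] [826.8 372.6] [56.4 15.9] 53.8
0.04 183 [219. 147.] [ 628.6 -243.9] [ 12.9 250.1] 89.6
0.04 80 [289. 247.] [462.4 206. ] [39.5 84. ] 49.6
0.04 58 [148. 249.] [767.5 197.2] [44.3 21.6] 29.3
0.04 53 [119. 275.] [815.  277.6] [34.6 15.8] 20.0
0.04 526 [304. 297.] [434.8 359.4] [77.7 46. ] 79.5
0.04 667 [116. 314.] [799.8 380.2] [61.1 89.7] 73.6
0.04 84 [179. 308.] [678.1 373.1] [11.5 34.1] 8.6
wrist 192797 0.00144036324847728 0.0011065604134775121
0.06 2171 [137.  26.] [454.  176.6] [47.3 51.9] 15.1
0.06 544 [456.  23.] [770.2 177.1] [26.7 43.2] 71.0
0.06 343 [522.  66.] [839.7 139.4] [18.1 57.4] 2.4
0.06 65 [215. 170.] [521.2  31.8] [40.4  6.3] 80.8
0.04 230 [161.  41.] [469.3 167.4] [65.9 33.4] 61.9
0.04 190 [439.  30.] [762.3 178.8] [18.8 43.7] 30.8
0.04 289 [507.  71.] [839.4 139.2] [17.6 56.4] 3.3
0.04 44 [219. 168.] [521.9  32.5] [38.8  6. ] 81.1
0.04 173 [235. 369.] [ 529.  -244.6] [55.6  3.1] 0.3
scene 81491 -0.0005106045504761179 0.0033553271116194745
0.06 44 [294. 154.] [826.5 349.9] [30.7 67.7] 14.3
0.06 51 [326. 172.] [765.  180.9] [28.7 39.3] 23.4
0.06 263 [252. 209.] [448.1 187.2] [57.1 77.3] 14.1
0.06 41 [319. 218.] [510.   29.7] [40.1 12.1] 86.5
0.06 525 [463. 268.] [ 520.7 -322.9] [ 39.4 153.7] 0.7
0.04 50 [294. 160.] [825.3 352.9] [36.4 77.1] 9.0
0.04 104 [253. 219.] [437.9 174.2] [41.4 88.3] 45.7
0.04 286 [460. 278.] [ 502.5 -322.6] [  8.6 154. ] 0.3
```

View pics/wrist0.png

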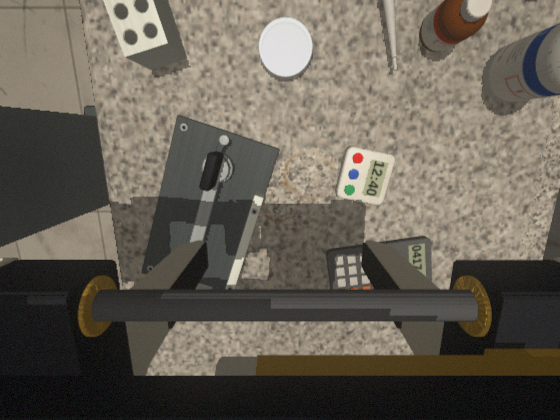

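The wrist view shows the plate's +y edge corners at about (182,116) and (279,150), the bar handle at (212,170), the arm running down to (195,245), and part of the long fence at (250,240).

```bash
python3 - <<'E'
from h import *
d=np.load('wrist0.npz'); c={k:d[k] for k in d.files}
g=cv2.cvtColor(c['frame'],cv2.COLOR_RGB2GRAY)
a=ray(c,182,116,.01);b=ray(c,279,150,.01); e=(b-a)[:2]; print(a,b,np.linalg.norm(e),np.arctan2(e[1],e[0]))
# bar by dark mask
sub=(g<35).astype(np.uint8); sub[:140]=0; sub[195:]=0; sub[:,:195]=0; sub[:,232:]=0
nn,l,st,ce=cv2.connectedComponentsWithStats(sub); i=1+st[1:,4].argmax(); print(st[i],ce[i])
W=pts(c); P=W[l==i]; P=P[P[:,2]>.05]; print(np.nanmedian(P,0), cv2.minAreaRect((P[:,:2]*1e3).astype(np.float32)))
# fence top
for n in ['wrist','side','scene']:
    d=np.load(f'{n}0.npz'); c2={k:d[k] for k in d.files}; W=pts(c2); z=W[...,2]
    k=(W[...,0]>.43)&(W[...,0]<.68)&(W[...,1]>-.17)&(W[...,1]<.12)
    for lo,hi in((.029,.037),(.055,.072)):
        m=(k&(z>lo)&(z<hi)).astype(np.uint8); nn,l,st,ce=cv2.connectedComponentsWithStats(m)
        for i in range(1,nn):
            if st[i,4]>25:
                Q=W[l==i]; r=cv2.minAreaRect((Q[:,:2]*1e3).astype(np.float32)); print(n,lo,st[i,4],ce[i].round(),np.round(Q.mean(0),4),np.round(r[0],1),np.round(r[1],1),round(r[2],1))
cv2.imwrite('pics/wc.png',cv2.resize(c['frame'][100:300,120:320,::-1],None,fx=3,fy=3,interpolation=cv2.INTER_CUBIC))
E
```

```text
[0.47423069 0.09322645 0.01      ] [0.59113973 0.05289258 0.01      ] 0.12367111834298647 -0.332215489670714
[207 153  16  37 167] [215.22754491 171.19760479]
[0.52092703 0.0298536  0.06177098] ((520.7373657226562, 32.03130340576172), (38.78529357910156, 3.2331647872924805), 72.85795593261719)
wrist 0.029 891 [207. 206.] [ 0.503  -0.0138  0.0317] [504.3  -8. ] [117.1  20.5] 66.6
wrist 0.029 936 [244. 242.] [ 0.5472 -0.0604  0.0334] [545.9 -64.1] [133.4  12. ] 71.6
wrist 0.055 487 [209. 172.] [0.5172 0.0329 0.0659] [515.9  32.2] [42.  12.3] 71.8
side 0.029 156 [247. 181.] [ 0.5452 -0.064   0.0333] [543.5 -70.2] [148.2  13.4] 71.7
side 0.029 82 [277. 168.] [ 0.4606 -0.124   0.0331] [ 463.2 -123.9] [19.6 70.2] 74.8
side 0.029 141 [265. 193.] [ 0.4995 -0.0099  0.0324] [501.5 -10.7] [131.5  31.3] 71.6
side 0.055 71 [259. 193.] [0.516  0.0376 0.0648] [515.7  34.1] [43.9 11.1] 71.3
scene 0.029 76 [322. 231.] [0.5056 0.0145 0.0316] [507.1  13.2] [81.1 21.5] 82.2
scene 0.029 183 [362. 237.] [ 0.5413 -0.0766  0.0313] [543.3 -73.1] [151.8  17.1] 72.5
scene 0.029 46 [342. 243.] [ 0.4875 -0.0543  0.0302] [489.4 -51.1] [49.4 13.7] 69.3
scene 0.029 101 [365. 258.] [ 0.4632 -0.1313  0.0314] [ 462.2 -130.4] [16.4 67.5] 71.5
scene 0.055 82 [319. 217.] [0.5117 0.0277 0.0621] [513.4  29.4] [40.4 12.4] 73.8
```

View pics/wc.png

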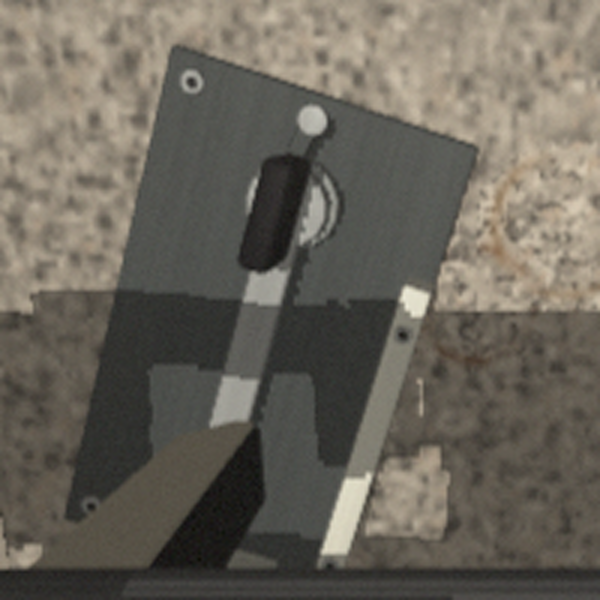

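Plan: the fixture yaw is about -18.3°, the bar is at (0.516, 0.0325), and the block's target is at (0.505, -0.0955). First I'll move above the bar.

move_arm(plan=[[0, 0, 0, 0.26, -0.67, 0.66, 50], [0, 0, 0, 0.26, -0.67, 0.66, 50], [0, 0, 0, 0.26, -0.67, 0.66, 50], [0, 0, 0, 0.26, -0.67, 0.66, 50], [0, 0, 0, 0.26, -0.67, 0.66, 50], [0, 0, 0.76, 0, 0, 0, 50], [0, 0, 0.76, 0, 0, 0, 50], [0, 0, 0.76, 0, 0, 0, 50], [0, 0, 0.77, 0, 0, 0, 50], [0, 0, 0, 0, 0, 0, 50]], force=25)

```text
t: 1.15
tool_pos: [0.516, 0.0325, 0.1203]
orientation: [-2.547, -1.838, 0.001]
force: [0.6, 0.8, -0.1]
opening: 0.05
gripper_force: 0.0
```

```bash
cat >> h.py <<'E'
def rects(c,k,bands,mn=60):
    W=pts(c); z=W[...,2]
    k=(W[...,0]>k[0])&(W[...,0]<k[1])&(W[...,1]>k[2])&(W[...,1]<k[3])
    for lo,hi in bands:
        m=(k&(z>lo)&(z<hi)).astype(np.uint8); nn,l,st,ce=cv2.connectedComponentsWithStats(m)
        for i in range(1,nn):
            if st[i,4]>mn:
                Q=W[l==i]; r=cv2.minAreaRect((Q[:,:2]*1e3).astype(np.float32)); print(lo,st[i,4],ce[i].round(),np.round(Q.mean(0),4),np.round(r[0],1),np.round(r[1],1),round(r[2],1))
def st():
    from scipy.spatial.transform import Rotation as Ro
    s=read_state(); R=Ro.from_rotvec(s['orientation']).as_matrix(); print('t',s['t'],'tcp',s['tool_pos'].round(4),'yawy',np.degrees(np.arctan2(R[1,1],R[0,1])).round(2),'z',R[:,2].round(3),'F',s['force'].round(1),'q',s['q'].round(2),'op',s['opening'],s['gripper_force']); return s,R
E
python3 - <<'E'
from h import *
st(); c=cam('wrist'); cv2.imwrite('pics/w1.png',c['frame'][...,::-1])
rects(c,(.4,.62,-.2,.13),((.028,.037),(.06,.072)))
E
```

```text
t 1.15 tcp [0.516  0.0325 0.1203] yawy -18.37 z [-0.  0. -1.] F [ 0.6  0.8 -0.1] q [-0.04 -0.04  1.82  0.    1.37  0.28] op 0.04998016564921724 0.0
0.028 107 [286. 176.] [0.526  0.0647 0.0287] [526.3  64.3] [13.2 11.2] 71.3
0.028 1142 [286. 247.] [ 0.5041 -0.0016  0.032 ] [5.054e+02 3.000e-01] [95.2 30.2] 72.2
0.028 221 [347. 235.] [ 0.5641 -0.0076  0.0331] [564.   -8.8] [18.  12.5] 71.3
0.028 372 [341. 339.] [ 0.5269 -0.1175  0.0333] [ 527.3 -118.8] [44.  12.1] 71.2
0.06 704 [286. 221.] [0.516  0.0337 0.0668] [515.6  32.7] [41.4 11.9] 72.0
```

View pics/w1.png

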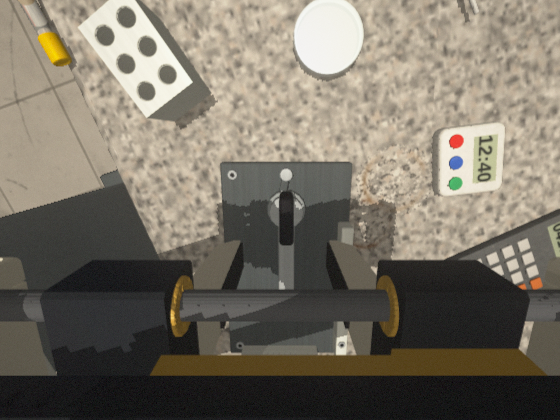

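The bar at (286,220) stands upright in the picture and centred between the fingers, and the tall block at (130,57) is in full view. I'll descend and grip the bar.

move_arm(plan=[[0, 0, 0, 0, 0, 0.72, 50], [0, 0, 0, 0, 0, 0.72, 50], [0, 0, 0, 0, 0, 0.72, 50], [0, 0, 0, 0, 0, 0.72, 50], [0, 0, 0, 0, 0, 0, 8], [0, 0, 0, 0, 0, 0, 8], [0, 0, 0, 0, 0, 0, 8], [0, 0, 0, 0, 0, 0, 8], [0, 0, 0, 0, 0, 0, 8], [0, 0, 0, 0, 0, 0, 8]], force=25)

```text
t: 2.2
tool_pos: [0.5173, 0.0324, 0.0494]
orientation: [2.545, 1.839, 0.003]
force: [3.1, -0.8, 1.1]
opening: 0.0105
gripper_force: 25.0
```

move_arm(plan=[[0, 0, 0.5, 0, 0, 0, 8], [0, 0, 1, 0, 0, 0, 8], [0, 0, 1, 0, 0, 0, 8], [0, 0, 1, 0, 0, 0, 8], [0, 0, 1, 0, 0, 0, 8], [0, 0, 1, 0, 0, 0, 8], [0, 0, 1, 0, 0, 0, 8], [0, 0, 1, 0, 0, 0, 8], [0, 0, 1, 0, 0, 0, 8], [0, 0, 1, 0, 0, 0, 8]])

```text
t: 3.2
tool_pos: [0.518, 0.0316, 0.0495]
orientation: [3.115, 0.395, 0.005]
force: [5.5, -4.8, -2.4]
opening: 0.0102
gripper_force: 25.1
```

move_arm(plan=[[0, 0, 1, 0, 0, 0, 8], [0, 0, 0.9, 0, 0, 0, 8], [0, 0, 0, 0, 0, 0, 8], [0, 0, 0, 0, 0, 0, 8], [0, 0, 0, 0, 0, 0, 50], [0, 0, 0, 0, 0, 0, 50], [0, 0, 0, 0, 0, 0, 50], [0, 0, 0, 0, 0, 0, 50], [0, 0, 0, 0, 0, -0.5, 50], [0, 0, 0, 0, 0, -1, 50]])

```text
t: 4.2
tool_pos: [0.5143, 0.0327, 0.0849]
orientation: [-3.14, -0.091, 0.007]
force: [0.1, -0.1, 0.1]
opening: 0.049
gripper_force: 0.0
```

```bash
python3 - <<'E'
from h import *
st(); c=cam('side'); cv2.imwrite('pics/s2.png',c['frame'][...,::-1])
rects(c,(.38,.62,-.2,.3),((.028,.037),(.055,.072)),30)
E
```

```text
t 4.2 tcp [0.5143 0.0327 0.0849] yawy -86.69 z [-0.005  0.    -1.   ] F [ 0.1 -0.1  0.1] q [-0.04 -0.    1.85  0.    1.3   1.48] op 0.04902979533152827 0.0
0.028 69 [284. 170.] [ 0.4411 -0.1178  0.0325] [ 443.  -120.1] [18.1 57.4] 69.7
0.028 135 [246. 184.] [ 0.549  -0.0527  0.033 ] [548.7 -55. ] [120.6  13.9] 71.8
0.028 229 [277. 203.] [0.4703 0.0358 0.0315] [471.9  37. ] [133.7  37.1] 17.9
0.028 88 [290. 250.] [0.4503 0.2165 0.0321] [463.4 204.3] [40.8 84.4] 48.5
0.055 106 [259. 193.] [0.5157 0.0359 0.0631] [515.5  33.8] [16.2 40.8] 89.7
0.055 478 [289. 234.] [0.4508 0.1926 0.0607] [450.8 189.3] [47.5 80.2] 15.5
```

The latch has turned about 1.2 rad. Next I'll go over the tall block while turning to its yaw.

move_arm(plan=[[0, 0, 0, -0.31, -0.92, -0.6, 93], [0, 0, 0, -0.31, -0.92, -0.6, 93], [0, 0, 0, -0.31, -0.92, -0.6, 93], [0, 0, 0, -0.31, -0.92, -0.6, 93], [0, 0, 0, -0.31, -0.92, -0.6, 93], [0, 0, 0, -0.31, -0.92, 0, 93], [0, 0, 0, -0.31, -0.92, 0, 93], [0, 0, -1, 0, 0, 0, 93], [0, 0, -1, 0, 0, 0, 93], [0, 0, -1, 0, 0, 0, 93]])

```text
t: 5.25
tool_pos: [0.4529, 0.1906, 0.162]
orientation: [-3.086, -0.589, -0.002]
force: [0.2, -0.3, 0.7]
opening: 0.0929
gripper_force: 0.0
```

move_arm(plan=[[0, 0, -1, 0, 0, 0, 93], [0, 0, -1, 0, 0, 0, 93], [0, 0, -1, 0, 0, 0, 93], [0, 0, -1, 0, 0, 0, 93], [0, 0, -1, 0, 0, 0, 93], [0, 0, -1, 0, 0, 0, 93], [0, 0, -1, 0, 0, 0, 93], [0, 0, -1, 0, 0, 0, 93], [0, 0, -1, 0, 0, 0, 93], [0, 0, -1, 0, 0, 0, 93]])

```text
t: 6.25
tool_pos: [0.4531, 0.1903, 0.162]
orientation: [2.379, 2.052, 0.002]
force: [-0.5, 0.9, -0.4]
opening: 0.0928
gripper_force: 0.0
```

move_arm(plan=[[0, 0, -1, 0, 0, 0, 93], [0, 0, -1, 0, 0, 0, 93], [0, 0, -1, 0, 0, 0, 93], [0, 0, -1, 0, 0, 0, 93], [0, 0, 0, 0, 0, 0, 93], [0, 0, 0, 0, 0, 0, 93], [0, 0, 0, 0, 0, 0, 93], [0, 0, 0, 0, 0, 0, 93], [0, 0, 0, 0, 0, 0, 93], [0, 0, 0, 0, 0, 0, 93]])

```text
t: 7.25
tool_pos: [0.4528, 0.1901, 0.161]
orientation: [-1.906, -2.497, 0.0]
force: [1.6, -0.5, 0.1]
opening: 0.0928
gripper_force: 0.0
```

```bash
python3 - <<'E'
from h import *
st(); c=cam('wrist'); cv2.imwrite('pics/w3.png',c['frame'][...,::-1])
rects(c,(.35,.62,.05,.45),((.035,.046),(.057,.067)))
E
```

```text
t 7.25 tcp [0.4528 0.1901 0.161 ] yawy 15.27 z [-0.  0. -1.] F [ 1.6 -0.5  0.1] q [ 0.29 -0.14  1.84  0.    1.45  0.03] op 0.09284978427283387 0.0
0.035 2485 [312.  36.] [0.4344 0.3496 0.0411] [434.  356.1] [71.5 46.1] 79.4
0.057 2814 [283. 208.] [0.4502 0.1902 0.0613] [450.3 189. ] [46.1 76. ] 16.0
```

View pics/w3.png

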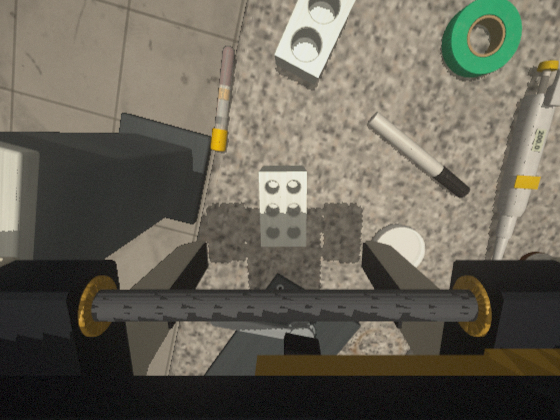

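The tall block is at (284,207), centred at (450.3, 189.0) mm with yaw 16°, and the low block is at the top (316,37), clear of the fingers. I'll descend, grip and lift.

move_arm(plan=[[0, 0, -0.1, -0.02, -0.11, 0.5, 93], [0, 0, 0, 0, 0, 0.9, 93], [0, 0, 0, 0, 0, 0.9, 93], [0, 0, 0, 0, 0, 0.9, 93], [0, 0, 0, 0, 0, 0.9, 93], [0, 0, 0, 0, 0, 0.6, 93], [0, 0, 0, 0, 0, 0, 93], [0, 0, 0, 0, 0, 0, 40], [0, 0, 0, 0, 0, 0, 40], [0, 0, 0, 0, 0, 0, 40]], force=30)

```text
t: 8.3
tool_pos: [0.4512, 0.1892, 0.0447]
orientation: [1.892, 2.506, 0.003]
force: [0.5, 0.1, 0.8]
opening: 0.0738
gripper_force: 0.0
```

move_arm(plan=[[0, 0, 0, 0, 0, 0, 40], [0, 0, 0, 0, 0, 0, 40], [0, 0, 0, 0, 0, 0, 40], [0, 0, 0, 0, 0, 0, 40], [0, 0, 0, 0, 0, 0, 40], [0, 0, 0, 0, 0, 0, 40], [0, 0, 0, 0, 0, -0.3, 40], [0, 0, 0, 0, 0, -0.6, 40], [0, 0, 0, 0, 0, -0.6, 40], [0, 0, 0, 0, 0, -0.6, 40]])

```text
t: 9.3
tool_pos: [0.4497, 0.1887, 0.0965]
orientation: [-1.892, -2.507, 0.002]
force: [0.4, -0.5, -0.2]
opening: 0.0402
gripper_force: 0.0
```

```bash
python3 - <<'E'
from h import *
st()
E
```

```text
t 9.3 tcp [0.4497 0.1887 0.0965] yawy 15.9 z [-0.001 -0.    -1.   ] F [ 0.4 -0.5 -0.2] q [ 0.29 -0.1   1.92 -0.    1.32  0.01] op 0.040181895191158425 0.0
```

```bash
python3 - <<'E'
from h import *
c=cam('wrist'); rects(c,(.35,.62,.05,.45),((.03,.046),(.054,.067),(.075,.14)))
d=cam('side'); rects(d,(.35,.62,.05,.45),((.035,.046),(.054,.067),(.07,.14)),30)
a=c['frame'][:,100:480]; b=cv2.resize(d['frame'][150:330,210:370],None,fx=2.33,fy=2.33)[:420]
cv2.imwrite('pics/g.png',np.hstack([a,b])[...,::-1])
E
```

```text
0.03 2505 [320.  27.] [0.4333 0.3358 0.0402] [431.4 342.5] [44.  46.1] 79.4
0.03 167 [287. 177.] [0.4403 0.2255 0.0386] [440.1 225.4] [45.6  0.5] 15.6
0.03 64 [301. 201.] [0.4569 0.2094 0.0383] [456.5 210.2] [12.3  4.8] 31.6
0.03 66 [273. 201.] [0.4348 0.2032 0.0384] [434.4 204. ] [12.6  5.1] 4.3
0.03 77 [273. 228.] [0.4412 0.1807 0.039 ] [441.5 181.5] [11.9  4.3] 15.2
0.03 77 [300. 228.] [0.4628 0.1867 0.0386] [462.6 187.2] [11.3  3.8] 23.3
0.03 77 [274. 254.] [0.4477 0.1582 0.0394] [447.3 158.8] [11.1  3.6] 8.7
0.03 74 [299. 254.] [0.4689 0.1642 0.0392] [468.7 164.6] [10.5  3.4] 23.3
0.054 4710 [287. 227.] [0.45   0.1906 0.061 ] [450.5 188.6] [46.1 77.2] 15.7
0.075 598 [239. 254.] [0.4228 0.1894 0.1286] [424.5 187.4] [10.7 22.2] 58.2
0.075 595 [330. 254.] [0.4704 0.2029 0.1286] [470.  200.1] [22.  10.6] 63.9
0.035 108 [289. 247.] [0.4527 0.2148 0.0406] [462.4 205.4] [39.8 84.7] 49.4
0.035 550 [304. 298.] [0.4352 0.3618 0.0409] [435.  359.8] [80.5 46.1] 79.3
0.054 495 [289. 234.] [0.4509 0.1927 0.0604] [450.9 190. ] [47.1 79.7] 16.0
0.07 66 [301. 208.] [0.4253 0.1894 0.1294] [425.1 184.8] [14.6 19. ] 30.1
0.07 58 [279. 213.] [0.4755 0.205  0.1304] [477.7 203.8] [10.8 18.4] 74.8Traceback (most recent call last):
  File "<stdin>", line 5, in <module>
    return _nx.concatenate(arrs, 1, dtype=dtype, casting=casting)
           ~~~~~~~~~~~~~~~^^^^^^^^^^^^^^^^^^^^^^^^^^^^^^^^^^^^^^^
ValueError: all the input array dimensions except for the concatenation axis must match exactly, but along dimension 0, the array at index 0 has size 420 and the array at index 1 has size 419
```

The block still stands where it was, so the fingers hadn't finished gripping before the lift. I'll repeat it and check the grip before lifting.

move_arm(plan=[[0, 0, 0, 0, 0, 0, 80], [0, 0, 0, 0, 0, 0, 80], [0, 0, 0, 0, 0, 0, 80], [0, 0, 0, 0, 0, 0, 80], [0, 0, 0, 0, 0, 0, 80], [0, 0, 0, 0, 0, 0, 80], [0, 0, 0, 0, 0.03, 0.7, 80], [0, 0, 0, 0, 0, 0.7, 80], [0, 0, 0, 0, 0, 0.7, 80], [0, 0, 0, 0, 0, 0.1, 80]])

```text
t: 10.4
tool_pos: [0.4492, 0.1886, 0.0388]
orientation: [-1.891, -2.506, 0.005]
force: [-1.2, -0.3, 0.2]
opening: 0.0803
gripper_force: 0.0
```

move_arm(plan=[[0, 0, 0, 0, 0, 0, 80], [0, 0, 0, 0, 0, 0, 20], [0, 0, 0, 0, 0, 0, 20], [0, 0, 0, 0, 0, 0, 20], [0, 0, 0, 0, 0, 0, 20], [0, 0, 0, 0, 0, 0, 20], [0, 0, 0, 0, 0, 0, 20], [0, 0, 0, 0, 0, 0, 20], [0, 0, 0, 0, 0, 0, 20], [0, 0, 0, 0, 0, 0, 20]], force=30)

```text
t: 11.4
tool_pos: [0.4514, 0.1892, 0.0413]
orientation: [1.893, 2.507, 0.001]
force: [0.3, 1.1, 2.9]
opening: 0.0453
gripper_force: 30.0
```

move_arm(plan=[[0, 0, 0, 0, 0, -0.2, 20], [0, 0, 0, 0, 0, -0.4, 20], [0, 0, 0, 0, 0, -0.4, 20], [0, 0, 0, 0, 0, -0.4, 20], [0, 0, 0, 0, 0, -0.4, 20], [0, 0, 0, 0, 0, -0.4, 20], [0, 0, 0, 0, 0, -0.4, 20], [0, 0, 0, 0, 0, -0.4, 20], [0, 0, 0, 0, 0, -0.3, 20], [0, 0, 0, 0, 0, 0, 20]])

```text
t: 12.4
tool_pos: [0.452, 0.1894, 0.1251]
orientation: [1.892, 2.506, 0.003]
force: [1.6, 0.7, -4.2]
opening: 0.0448
gripper_force: 30.0
```

```bash
python3 - <<'E'
from h import *
st()
c=cam('wrist'); rects(c,(.35,.62,.05,.45),((.03,.046),(.054,.067),(.12,.16)),100)
E
```

```text
t 12.4 tcp [0.452  0.1894 0.1251] yawy 15.9 z [ 0.002  0.001 -1.   ] F [ 1.6  0.7 -4.2] q [ 0.29 -0.12  1.89 -0.    1.38  0.01] op 0.04475727272895285 29.99825209379196
0.03 2820 [316.  30.] [0.4336 0.3432 0.0405] [432.5 348.9] [56.7 46.2] 79.3
0.12 8251 [284. 240.] [0.448  0.1995 0.1429] [449.8 193.1] [73.4 68.5] 15.7
```

The block is lifted level, at about 4 N. I'll carry it over the pocket, about 12 mm short of each fence, and turn it to the fixture's yaw.

move_arm(plan=[[0, 0, 0, -0.5, -0.1, 0, 20], [0, 0, 0, -0.9, -0.1, 0, 20], [0, 0, 0, -0.9, -0.1, 0, 20], [0, 0, 0, -0.9, -0.1, 0, 20], [0, 0, 0, -0.9, -0.1, 0, 20], [0, 0, 0, -0.9, -0.1, 0, 20], [0, 0, 0, -0.9, -0.1, 0, 20], [0, 0, 0, -0.9, -0.1, 0, 20], [0, 0, 0, -0.9, -0.1, 0, 20], [0, 0, 0, -0.9, -0.1, 0, 20]])

```text
t: 13.45
tool_pos: [0.4851, -0.0261, 0.1227]
orientation: [-1.892, -2.506, 0.002]
force: [0.2, 0.1, -4.1]
opening: 0.0449
gripper_force: 30.0
```

move_arm(plan=[[0, 0, 0, -0.9, -0.1, 0, 20], [0, 0, 0, -0.9, -0.1, 0, 20], [0, 0, 0, -0.48, 0, 0, 20], [0, 0, 0.7, 0, 0, 0, 20], [0, 0, 1, 0, 0, 0, 20], [0, 0, 1, 0, 0, 0, 20], [0, 0, 1, 0, 0, 0, 20], [0, 0, 1, 0, 0, 0, 20], [0, 0, 1, 0, 0, 0, 20], [0, 0, 0, 0, 0, 0, 20]])

```text
t: 14.45
tool_pos: [0.4962, -0.0806, 0.123]
orientation: [-2.547, -1.837, 0.001]
force: [-0.4, 0.2, -4.1]
opening: 0.0453
gripper_force: 30.0
```

```bash
python3 - <<'E'
from h import *
s,R=st()
c=cam('wrist'); rects(c,(.35,.62,-.2,.15),((.028,.037),(.06,.072),(.12,.16)),100)
d=cam('side'); rects(d,(.35,.62,-.2,.15),((.028,.037),(.06,.072),(.12,.16)),30)
a=c['frame'][:,60:500]; b=cv2.resize(d['frame'][120:260,200:320],(360,420))
cv2.imwrite('pics/g.png',np.hstack([a,b])[...,::-1])
E
```

```text
t 14.45 tcp [ 0.4962 -0.0806  0.123 ] yawy -18.4 z [-0.001  0.    -1.   ] F [-0.4  0.2 -4.1] q [-0.26 -0.08  1.85  0.    1.37  0.06] op 0.04529825013863513 29.999532401561737
0.028 123 [266.  41.] [0.5265 0.0638 0.0287] [525.9  63.1] [14.4 10.1] 70.7
0.028 2276 [209. 110.] [0.4603 0.0275 0.0315] [466.5  28.4] [ 22.  126.5] 88.4
0.028 1783 [332. 168.] [ 0.5482 -0.0562  0.0333] [546.3 -62.4] [128.3  12.3] 71.6
0.06 1000 [264.  77.] [0.5158 0.0314 0.0667] [515.5  32. ] [42.  12.3] 2.7
0.12 8275 [284. 240.] [ 0.4977 -0.0707  0.1414] [495.7 -77. ] [68.5 73.9] 71.4
0.028 85 [282. 169.] [ 0.4459 -0.1195  0.0327] [ 446.3 -121.9] [19.6 64.6] 73.5
0.028 146 [247. 182.] [ 0.5465 -0.0603  0.0333] [545.2 -65.4] [140.8  12.7] 71.2
0.028 220 [277. 202.] [0.4687 0.034  0.0316] [467.6  32.2] [127.4  25.6] 7.8
0.06 79 [259. 192.] [0.5153 0.0355 0.0656] [515.6  33.2] [40.6 16.9] 3.2
0.12 469 [264. 146.] [ 0.4986 -0.0677  0.14  ] [493.5 -76.3] [84.9 68.7] 55.0
```

View pics/g.png

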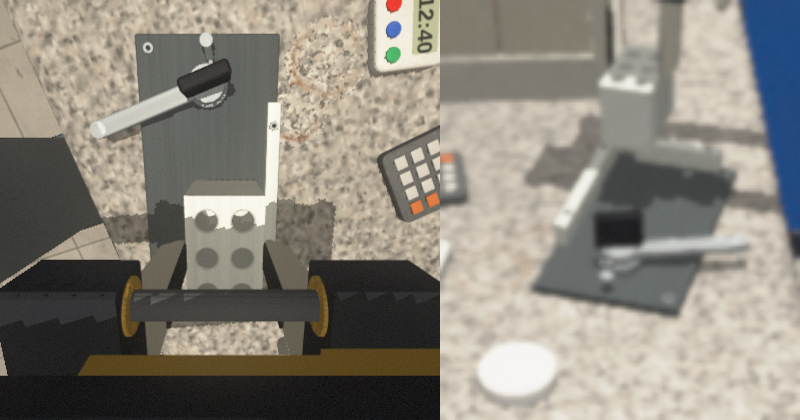

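The latch arm is swung clear towards the robot (left picture, about (150,100)), and the block hangs inside the pocket, square to the plate. I'll lower it.

move_arm(plan=[[0, 0, 0, 0, 0, 0.3, 20], [0, 0, 0, 0, 0, 0.5, 20], [0, 0, 0, 0, 0, 0.5, 20], [0, 0, 0, 0, 0, 0.5, 20], [0, 0, 0, 0, 0, 0.4, 20], [0, 0, 0, 0, 0, 0.3, 20], [0, 0, 0, 0, 0, 0.1, 20], [0, 0, 0, 0, 0, 0, 20], [0, 0, 0, 0, 0, 0, 20], [0, 0, 0, 0, 0, 0, 20]])

```text
t: 15.55
tool_pos: [0.4973, -0.0809, 0.0593]
orientation: [2.546, 1.839, 0.001]
force: [0.2, -0.2, -4.5]
opening: 0.0453
gripper_force: 30.0
```

move_arm(plan=[[0, 0, 0, 0, 0, 0.06, 20], [0, 0, 0, 0, 0, 0.06, 20], [0, 0, 0, 0, 0, 0.04, 20], [0, 0, 0, 0, 0, 0.04, 20], [0, 0, 0, 0, 0, 0, 20], [0, 0, 0, 0, 0, 0, 20], [0, 0, 0, 0, 0, 0, 20], [0, 0, 0, 0, 0, 0, 20], [0, 0, 0, 0, 0, 0, 20], [0, 0, 0, 0, 0, 0, 20]])

```text
t: 16.55
tool_pos: [0.4967, -0.0807, 0.0535]
orientation: [2.546, 1.84, 0.0]
force: [-0.2, 0.4, -5.0]
opening: 0.0452
gripper_force: 30.0
```

move_arm(plan=[[0, 0, 0, 0, 0, 0.05, 20], [0, 0, 0, 0, 0, 0.05, 20], [0, 0, 0, 0, 0, 0.04, 20], [0, 0, 0, 0, 0, 0, 20], [0, 0, 0, 0, 0, 0, 20], [0, 0, 0, 0, 0, 0, 20], [0, 0, 0, 0, 0, 0, 20], [0, 0, 0, 0, 0, 0, 20], [0, 0, 0, 0, 0, 0, 20], [0, 0, 0, 0, 0, 0, 20]])

```text
t: 17.55
tool_pos: [0.4975, -0.0809, 0.0513]
orientation: [2.545, 1.839, 0.002]
force: [-3.0, -0.4, 6.0]
opening: 0.0452
gripper_force: 30.0
```

It has touched the plate. I'll ease off slightly and slide towards both fences.

move_arm(plan=[[0, 0, 0, -0.04, 0.04, -0.02, 20], [0, 0, 0, -0.05, 0.05, 0, 20], [0, 0, 0, -0.05, 0.05, 0, 20], [0, 0, 0, -0.05, 0.05, 0, 20], [0, 0, 0, -0.05, 0.05, 0, 20], [0, 0, 0, -0.05, 0.05, 0, 20], [0, 0, 0, -0.05, 0.05, 0, 20], [0, 0, 0, -0.03, 0.03, 0, 20], [0, 0, 0, 0, 0, 0, 20], [0, 0, 0, 0, 0, 0, 20]])

```text
t: 18.55
tool_pos: [0.5035, -0.0926, 0.0514]
orientation: [2.546, 1.839, 0.002]
force: [-0.7, 2.2, 5.3]
opening: 0.0453
gripper_force: 30.0
```

```bash
cat >> h.py <<'E'
def tf():
    s,R=st(); a=np.radians(-18.3); B=np.array([[np.cos(a),np.sin(a)],[-np.sin(a),np.cos(a)]])
    print('fix xy',(B@(s['tool_pos'][:2]-[.4956,-.0292])).round(4),'Ftool',(R.T@s['force']).round(2),'M',(R.T@s['wrist_torque']).round(2))
E
python3 -c "
from h import *
tf()"
```

```text
t 18.55 tcp [ 0.5035 -0.0926  0.0514] yawy -18.31 z [ 0.002 -0.    -1.   ] F [-0.7  2.2  5.3] q [-0.28  0.02  1.89  0.    1.23  0.04] op 0.045286155081988605 30.003505647182465
fix xy [ 0.0274 -0.0578] Ftool [ 1.91 -1.33 -5.28] M [ 0.33  0.26 -0.05]
```

move_arm(plan=[[0, 0, 0, -0.03, 0.03, 0, 20], [0, 0, 0, -0.03, 0.03, 0, 20], [0, 0, 0, -0.02, 0.03, 0, 20], [0, 0, 0, 0, 0, 0, 20], [0, 0, 0, 0, 0, 0, 20], [0, 0, 0, 0, 0, 0, 20], [0, 0, 0, 0, 0, 0, 20], [0, 0, 0, 0, 0, 0, 20], [0, 0, 0, 0, 0, 0, 20], [0, 0, 0, 0, 0, 0, 20]])

```text
t: 19.55
tool_pos: [0.5048, -0.0951, 0.0513]
orientation: [2.546, 1.839, 0.002]
force: [-0.9, 2.0, 5.0]
opening: 0.045
gripper_force: 30.0
```

```bash
python3 -c "
from h import *
tf()"
```

```text
t 19.55 tcp [ 0.5048 -0.0951  0.0513] yawy -18.3 z [ 0.001 -0.    -1.   ] F [-0.9  2.   5. ] q [-0.29  0.03  1.89  0.    1.23  0.03] op 0.04503285511235509 30.004355907440186
fix xy [ 0.0294 -0.0596] Ftool [ 1.58 -1.49 -4.99] M [0.52 0.3  0.04]
```

Still only friction. I'll continue in sub-millimetre steps.

move_arm(plan=[[0, 0, 0, -0.02, 0.02, 0, 20], [0, 0, 0, -0.02, 0.02, 0, 20], [0, 0, 0, -0.02, 0.02, 0, 20], [0, 0, 0, 0, 0, 0, 20], [0, 0, 0, 0, 0, 0, 20], [0, 0, 0, 0, 0, 0, 20], [0, 0, 0, 0, 0, 0, 20], [0, 0, 0, 0, 0, 0, 20], [0, 0, 0, 0, 0, 0, 20], [0, 0, 0, 0, 0, 0, 20]])

```text
t: 20.55
tool_pos: [0.5056, -0.0954, 0.0513]
orientation: [-2.545, -1.839, -0.003]
force: [-1.5, 9.2, 8.9]
opening: 0.0454
gripper_force: 30.0
```

```bash
python3 -c "
from h import *
tf()"
```

```text
t 20.55 tcp [ 0.5056 -0.0954  0.0513] yawy -18.29 z [ 0.001  0.002 -1.   ] F [-1.5  9.2  8.9] q [-0.29  0.03  1.88  0.    1.23  0.03] op 0.04536931512039904 30.02288281917572
fix xy [ 0.0303 -0.0597] Ftool [ 8.3  -4.33 -8.84] M [1.14 1.41 0.21]
```

The short fence is touched (about 8 N). Now only a little more towards the long fence.

move_arm(plan=[[0, 0, 0, 0, 0.02, 0, 20], [0, 0, 0, 0, 0.02, 0, 20], [0, 0, 0, 0, 0, 0, 20], [0, 0, 0, 0, 0, 0, 20], [0, 0, 0, 0, 0, 0, 20], [0, 0, 0, 0, 0, 0, 20], [0, 0, 0, 0, 0, 0, 20], [0, 0, 0, 0, 0, 0, 20], [0, 0, 0, 0, 0, 0, 20], [0, 0, 0, 0, 0, 0, 20]])

```text
t: 21.55
tool_pos: [0.5064, -0.0957, 0.0513]
orientation: [-2.545, -1.839, -0.003]
force: [-3.0, 10.0, 9.5]
opening: 0.0454
gripper_force: 30.0
```

```bash
python3 -c "
from h import *
tf()
c=cam('wrist'); rects(c,(.4,.62,-.2,.06),((.028,.037),(.066,.076)),100)
d=cam('side'); rects(d,(.4,.62,-.2,.06),((.028,.037),(.066,.076)),30)
W=pts(c); k=abs(W[...,2]-.071)<.004; k&=(abs(W[...,0]-.505)<.06)&(abs(W[...,1]+.0955)<.06); P=W[k]
print(np.linalg.lstsq(np.c_[P[:,:2]-[.505,-.0955],np.ones(len(P))],P[:,2],rcond=None)[0])
a=c['frame'][:,60:500]; b=cv2.resize(d['frame'][120:260,200:320],(360,420))
cv2.imwrite('pics/g2.png',np.hstack([a,b])[...,::-1])
"
```

```text
t 21.55 tcp [ 0.5064 -0.0957  0.0513] yawy -18.29 z [ 0.001  0.002 -1.   ] F [-3.  10.   9.5] q [-0.29  0.03  1.88  0.    1.23  0.03] op 0.04541444706168805 30.018997192382812
fix xy [ 0.0311 -0.0597] Ftool [ 8.63 -5.96 -9.49] M [1.16 1.44 0.18]
0.028 4551 [160.  82.] [0.4617 0.0272 0.0315] [466.7  28.4] [ 21.9 128.4] 88.4
0.028 2815 [326. 146.] [ 0.5507 -0.0452  0.0332] [527.1 -47.6] [113.   57.9] 71.6
0.066 1770 [226.  24.] [0.5157 0.0318 0.0672] [515.7  31.6] [41.2 11.7] 2.9
0.066 6292 [284. 241.] [ 0.508  -0.0856  0.0713] [507.2 -87.4] [58.8 67.5] 71.5
0.028 240 [262. 179.] [ 0.5049 -0.0719  0.0329] [507.1 -78.2] [194.1  62.2] 36.8
0.028 221 [277. 202.] [0.469  0.0344 0.0318] [470.2  32.5] [131.5  28.3] 9.2
0.066 258 [260. 164.] [ 0.5088 -0.0897  0.071 ] [505.  -93.1] [81.7 63.7] 57.3
0.066 42 [259. 191.] [0.5161 0.0338 0.0676] [516.5  33.3] [38.3 13.9] 0.6
[-0.00165442 -0.00095314  0.07133229]
```

View pics/g2.png

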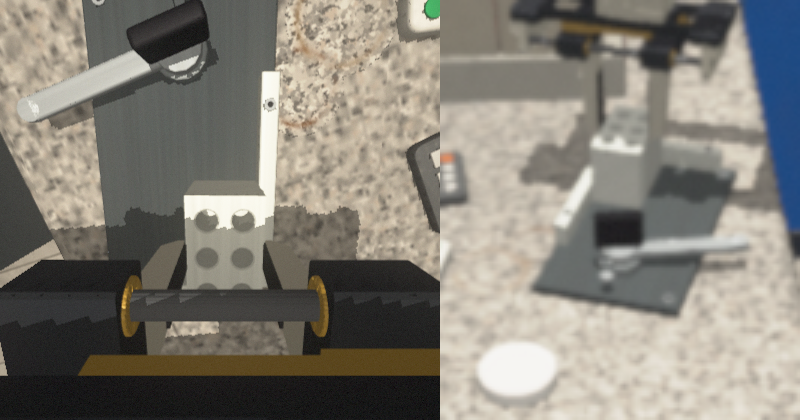

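The block is level (slope under 0.002) against the short fence, with its right edge at about (265,195) beside the long fence (262,190). I'll step a little more towards the long fence.

move_arm(plan=[[0, 0, 0, 0, 0.03, 0, 20], [0, 0, 0, 0, 0.03, 0, 20], [0, 0, 0, 0, 0, 0, 20], [0, 0, 0, 0, 0, 0, 20], [0, 0, 0, 0, 0, 0, 20], [0, 0, 0, 0, 0, 0, 20], [0, 0, 0, 0, 0, 0, 20], [0, 0, 0, 0, 0, 0, 20], [0, 0, 0, 0, 0, 0, 20], [0, 0, 0, 0, 0, 0, 20]])

```text
t: 22.65
tool_pos: [0.5066, -0.0958, 0.0513]
orientation: [-2.543, -1.838, -0.0]
force: [-9.4, 11.1, 16.0]
opening: 0.0451
gripper_force: 30.0
```

```bash
python3 -c "
from h import *
tf()"
```

```text
t 22.65 tcp [ 0.5066 -0.0958  0.0513] yawy -18.28 z [-0.002  0.003 -1.   ] F [-9.4 11.1 16. ] q [-0.29  0.04  1.88  0.    1.23  0.03] op 0.045081589681121643 30.020500123500824
fix xy [ 0.0314 -0.0598] Ftool [  7.64 -12.47 -15.96] M [2.43 1.38 0.09]
```

Both fences are now touched. I'll add a slight press on the short fence and ease the downward load a little.

move_arm(plan=[[0, 0, 0, -0.01, 0, -0.01, 20], [0, 0, 0, -0.01, 0, -0.01, 20], [0, 0, 0, 0, 0, 0, 20], [0, 0, 0, 0, 0, 0, 20], [0, 0, 0, 0, 0, 0, 20], [0, 0, 0, 0, 0, 0, 20], [0, 0, 0, 0, 0, 0, 20], [0, 0, 0, 0, 0, 0, 20], [0, 0, 0, 0, 0, 0, 20], [0, 0, 0, 0, 0, 0, 20]])

```text
t: 23.65
tool_pos: [0.5066, -0.0958, 0.0514]
orientation: [-2.543, -1.838, -0.001]
force: [-6.7, 13.0, 11.2]
opening: 0.0452
gripper_force: 30.0
```

```bash
python3 -c "
from h import *
tf()
c=cam('wrist'); rects(c,(.4,.62,-.2,.06),((.066,.076),),100)
W=pts(c); k=abs(W[...,2]-.071)<.004; k&=(abs(W[...,0]-.505)<.06)&(abs(W[...,1]+.0955)<.06); P=W[k]
print(np.linalg.lstsq(np.c_[P[:,:2]-[.505,-.0955],np.ones(len(P))],P[:,2],rcond=None)[0]);tf()"
```

```text
t 23.65 tcp [ 0.5066 -0.0958  0.0514] yawy -18.28 z [-0.002  0.004 -1.   ] F [-6.7 13.  11.2] q [-0.29  0.03  1.88  0.    1.23  0.03] op 0.04517780429752523 30.017859935760498
fix xy [ 0.0314 -0.0598] Ftool [ 10.29 -10.43 -11.11] M [2.09 1.78 0.1 ]
0.066 1762 [226.  24.] [0.5159 0.0318 0.0672] [515.6  31.7] [41.2 11.7] 2.7
0.066 6320 [285. 241.] [ 0.5082 -0.0857  0.0713] [508.1 -87.8] [58.8 68. ] 71.6
[-0.00369496  0.00010454  0.07138049]
t 23.7 tcp [ 0.5066 -0.0959  0.0514] yawy -18.28 z [-0.002  0.004 -1.   ] F [-6.4 11.7 11.8] q [-0.29  0.03  1.88  0.    1.23  0.03] op 0.04527923140766439 30.017820596694946
fix xy [ 0.0314 -0.0598] Ftool [  9.13  -9.77 -11.74] M [2.07 1.85 0.08]
```

Both forces are about 10 N, more than friction alone could explain, and the block is level and still, so I'm handing the job in.

```bash
python3 -c "
from plant import close_job
print(close_job())"
```

```text
the job is handed in; nothing more can be done
None
```

I turned the latch over until its arm stood clear, then set the tall block in the corner and handed the job in at about 24 s, with the gripper still holding it at about 9 N towards each fence; the hand-in gave no verdict.

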